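# Glue pot off the heat and covered

## Robot

A 7-joint arm with a two-finger parallel gripper is mounted at the origin on the work surface. World frame = base frame: x ahead of the robot, y to its left, z up, the work surface at z = 0. Lengths are in m, angles in rad, forces in N, time in s.
With the tool pointing down it reaches from about 0.425 to 0.875 m from the base axis. Payload 8.4 kg.
Tool frame: the origin (TCP) lies at the very end of the fingers, on their centre line; the grasp point (between the pads) lies 19 mm behind it; z points along the fingers, y is the line along which they close (so a half turn about z gives the same grasp; the last joint's range is limited). The gripper opens to 87 mm and grips with 3 to 60 N. Pads are 19 mm wide; open, the fingers measure 117 mm over their backs; the gripper's body (75 mm by 190 mm) begins 51 mm behind the grasp point.
Start: joints at [-1.244, 0.333, 0.04, 1.465, -0.013, 1.343, -0.059], TCP at [0.268, 0.592, 0.188] pointing down, gripper open.
Joint ranges: [-2.58, 2.58], [-0.38, 2.09], [-1.3, 1.39], [0.25, 2.4], [-1.5, 4.64], [0.08, 2.09], [-2.65, 2.65]. Speed limits (rad/s): [2.22, 2.22, 2.79, 2.79, 3.14, 3.14, 3.14].

## Interface

Orientations are given as a unit quaternion [w, x, y, z].
In Python, from workcell import sensors, viewer, order gives the robot as it stands.
- The arm moves only by the tool step_arm, never from a script. Its argument "deltas" is one flat list of numbers, 6 for each row, row after row: the shift along the tool's x, y, z normalised to -1 to 1, where 1 is 800 mm, then the turn, a rotation vector about the tool's x, y, z normalised to -1 to 1, where 1 is 90 degrees. A call has 1 to 12 rows; each row shifts and turns the commanded pose from where the row before left it, along the tool's axes as they then stand; what a row does not reach is not made up. A row lasts 1/8 s, in which the tool goes at most 62.5 mm and 10.7 degrees, less where a joint would pass 70% of its speed; a pose out of reach is approached as far as the arm can. A call with a number of a shift or a turn outside -1 to 1 is refused whole. A call with a gripper value outside its range is refused whole. "fingers" is the opening, from 0 (shut) to 1 (fully open), set as the call begins (left out, the last holds). The fingers move at their own pace and stop on an object; "grip_force" is the grip in N (left out, the last holds). Time passes only in rows, so rows that do not move let the fingers close. It gives the time, the measured TCP pose, the force, the opening and the grip force at its end, in the units of the state.
- sensors.observe(): the state, without advancing time (a new reading comes with each control period).
- viewer.capture(name): name is "scene" or "side" or "wrist"; returns the picture (384x512x3 uint8, red, green, blue); there is no depth.
- viewer.calibration(name): a dict with "mtx" (3x3 intrinsics, pixels), "rvec" (rotation vector, rad) and "tvec" (3), from world to camera coordinates, as OpenCV has them. Camera axes: x right, y down, z forward; pixel columns grow to the right and rows downward; lengths in m; the calibration is good to about 2 mm. A picture is of the moment at which its call begins: read the wrist's pose just before it. calibration takes no time and is no camera call; for the wrist camera it gives the pose at the moment of the call.
- order.finish_job(): hands the job in; it is judged then, once.
The state is a dict: "clock": time; "joint_pos": joint angles; "joint_velocities": joint speeds; "joint_torque": joint torques, N m; "eef_pos": TCP position; "eef_rot": TCP orientation; "ft_force": force on the tool from outside, world axes, zero at the start; "ft_torque": the same for the moment, N m; "finger_gap": opening from 0.0 (shut) to 1.0 (fully open); "grasp_force": force on a finger pad.
Only numpy, scipy, OpenCV 4.12 (cv2) and the standard library are available. Lean on these libraries where they do the work, as an engineer would, in place of code of your own. Each camera call takes 0.05 s, during which the arm holds its last target. There are 200 camera calls.

## Task

The washed-out glue pot has dried on the glowing ring of the hotplate. Push it smoothly across the glass, without lifting or tipping it and keeping the gripper out of its clean white inside, until it stands wholly within the white keep-warm ring; then take the lid from its rest and lower it gently into its seat on the pot, without dropping or forcing it, so that it sits fully down and level. Leave the other things on the bench where they are.

Things in the scene. Friction and masses are not known exactly. Their poses are not given: they have to be found in the camera images.
- hob: Tabletop twin ceramic hotplate, fixed: steel case 300 (x, depth) x 500 (y, width) mm, flat black glass top 60 mm above the bench; two ring markings on the glass 250 mm apart along its y axis. Origin under its centre on the bench; knobs on its -x face. Position and yaw vary.
- hot_ring: The glowing orange-red ring marking, 156 mm diameter, printed flush on the glass (no step); either the left or the right one. Origin at its centre on the glass, z up.
- warm_ring: The keep-warm marking: a thin white ring, 156 mm outside and 150 mm inside diameter, with a small white circle at its middle, printed flush on the glass (no step). Origin at its centre on the glass, z up.
- pot: Loose round glue pot without handles, straight-sided, blue enamel outside: 124 mm outside diameter, 80 mm high, about 0.65 kg (varies by a quarter), open top. Too wide to grasp across. It slides on the glass with ordinary friction (varies). Origin at the centre of its underside, z up.
- pot_rim (a point): Centre of the pot's mouth, level with the top of its rim, 80 mm above its underside. The mouth is 111 mm across inside; the rim is 6.5 mm thick.
- lining: The white enamel lining of the pot's inside, fixed in it; the gripper must not touch it. Origin 6 mm above the pot's underside on its axis.
- lid: Loose blue lid, 0.22 kg: a 108 mm plug 8 mm deep (chamfered) that drops into the pot's mouth with 1.5 mm to spare all round, under a 124 mm, 3 mm thick flange that lies on the rim. Origin: centre of the plug's underside; z: axis out of the knob side. Seated, the origin is 8 mm below pot_rim. Starts on the lid rest, its axis leaning 38 degrees from vertical towards the rest's -x.
- lid_knob (a point): Point on the lid's axis in the middle of its black knob, 36 mm above the plug's underside, 25 mm above the flange's top. The knob is an upright cylinder 30 mm in diameter and 26 mm high, on a thin stem.
- lid_rest: Fixed steel-wire rest on the bench, left or right of the hotplate: two bars 120 mm long, 64 mm apart, sloping at 38 degrees and rising towards its +x, with two short pegs (4 mm radius, 16 mm high) that hold the lid's lower edge, on a 120 x 100 mm foot plate. Origin on the bench under the lid's centre (the sloping surface is 46 mm above it there). Position and yaw vary.
- bowl: Bystander: black bowl, 120 mm across, 45 mm high, on the side of the hotplate away from the lid rest. Origin at the centre of its underside.
- jar: Bystander: amber glass jar with white cap, 84 mm diameter, 140 mm high. Origin at the centre of its underside.
- sander: Bystander: wooden sanding block 160 x 62 x 26 mm, long along its x. Origin at the centre of its underside.
- offcuts: Bystander: small stack of wooden offcuts 110 x 80 x 30 mm. Origin at the centre of its underside.
- straightedge: Bystander: steel straightedge 200 x 30 x 6 mm lying on the bench, long along its x. Origin at the centre of its underside.

How it is judged:
By the outcome, as a careful person would: the job done as asked, in the order asked, and still so for the second after the job is handed in, with the robot touching nothing.
It also fails if it takes over 72 s, if anything falls off the work surface, if the arm or the gripper's body presses on something with over 40 N, if the wrist force passes 120 N, or if a joint passes its speed limit or range.

## Working session

There is one attempt and no reset: what is moved stays moved. The work goes in short steps, Python scripts to look and compute and a tool call to move; the robot and the scene stay as the last step left them, time stands still between calls to the robot, and variables do not carry over. Pictures are saved under pics/ and viewed, at most 10 in all, crops included, and the job is handed in when it is done.

Besides the shell and the picture viewer there is one more tool, called after "Call:" as name(argument=value, ...), one argument or row to a line, values as JSON. step_arm: Moves the arm, as the interface text tells. Its arguments: {"type":"object","properties":{"deltas":{"type":"array"},"fingers":{"type":"number"},"grip_force":{"type":"number"}},"required":["deltas"]}

```bash
mkdir -p pics; python3 - <<'E'
from workcell import sensors, viewer
import cv2, numpy as np
s=sensors.observe(); print({k:np.round(v,3) for k,v in s.items()})
a=viewer.capture("scene");b=viewer.capture("side")
for n,i in(("scene",a),("side",b)):
    cv2.imwrite(f"pics/{n}0.png",i[:,:,::-1]); c=viewer.calibration(n)
    R=cv2.Rodrigues(np.array(c["rvec"],float))[0]; print(n,c["mtx"],-R.T@np.array(c["tvec"]).ravel(),R[2])
E
```

```text
{'clock': np.float64(0.0), 'joint_pos': array([-1.244,  0.334,  0.04 ,  1.466, -0.013,  1.343, -0.058]), 'joint_velocities': array([-0.   ,  0.001,  0.001, -0.003, -0.001,  0.001,  0.001]), 'joint_torque': array([-0.0000e+00, -6.5634e+01,  1.3350e+00, -4.0381e+01, -6.0000e-02,
        4.5000e-02,  0.0000e+00]), 'eef_pos': array([0.268, 0.591, 0.187]), 'eef_rot': array([-0.   ,  0.211,  0.977, -0.001]), 'ft_force': array([ 0.582, -0.278,  0.545]), 'ft_torque': array([ 0.029,  0.025, -0.014]), 'grasp_force': np.float64(0.0), 'finger_gap': np.float64(0.995)}
scene [[399.88042855   0.         259.41641475]
 [  0.         399.88042855 193.37605913]
 [  0.           0.           1.        ]] [ 1.62735694 -0.66072992  0.99862201] [-0.72748724  0.37734651 -0.57303746]
side [[399.36425216   0.         256.02083318]
 [  0.         399.36425216 189.39374568]
 [  0.           0.           1.        ]] [-0.23122954 -0.84333628  0.97434912] [ 0.53408662  0.55845022 -0.6347321 ]
```

View pics/scene0.png

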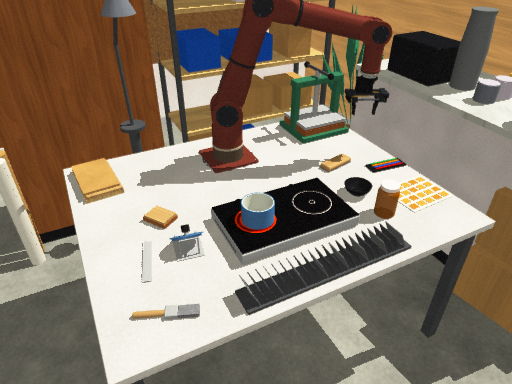

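View pics/side0.png

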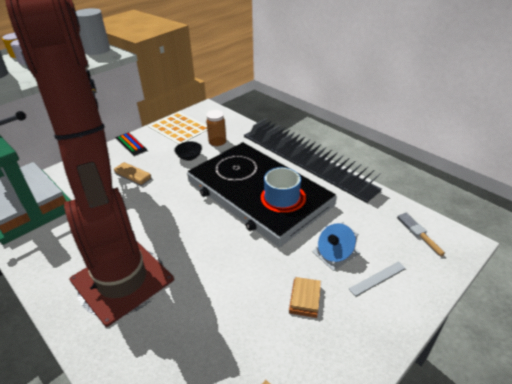

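The scene view shows the pot at (258,210), the warm ring at (312,202), and the lid on its rest at (186,235). In the side view the pot is at (282,186), the warm ring at (237,168), and the lid at (337,243) with its knob at (334,241).

```bash
cat > h.py <<'E'
import cv2, numpy as np
from workcell import sensors, viewer
def cal(n):
    c=viewer.calibration(n); R=cv2.Rodrigues(np.array(c["rvec"],float))[0]
    return np.array(c["mtx"]),R,-R.T@np.array(c["tvec"],float).ravel()
def rays(C,px):
    K,R,o=C; p=np.atleast_2d(np.array(px,float)); d=np.c_[p,np.ones(len(p))]@np.linalg.inv(K).T@R
    return d/np.linalg.norm(d,axis=1)[:,None]
def plane(C,px,z):
    d=rays(C,px); return C[2]+d*((z-C[2][2])/d[:,2])[:,None]
def tri(Cs,pxs):
    A=np.zeros((3,3));b=np.zeros(3)
    L=[(C[2],rays(C,p)[0]) for C,p in zip(Cs,pxs)]
    for o,d in L: M=np.eye(3)-np.outer(d,d);A+=M;b+=M@o
    x=np.linalg.solve(A,b); return x,[np.linalg.norm(np.cross(x-o,d)) for o,d in L]
def circ(P):
    P=P[:,:2]
    for _ in range(4):
        s=np.linalg.lstsq(np.c_[2*P,np.ones(len(P))],(P**2).sum(1),rcond=None)[0]
        r=np.sqrt(s[2]+s[:2]@s[:2]); e=abs(np.hypot(*(P-s[:2]).T)-r); P=P[e<max(2*np.median(e),1e-3)]
    return s[:2],r,len(P),e.std()
def cyl(C,px,r):  # vertical cylinder: centre from its silhouette bearings
    d=rays(C,px); a=np.arctan2(d[:,1],d[:,0]); m=np.median(a); a=(a-m+np.pi)%(2*np.pi)-np.pi
    lo,hi=a.min(),a.max(); b=m+(lo+hi)/2; return C[2][:2]+r/np.sin((hi-lo)/2)*np.array([np.cos(b),np.sin(b)]),b
def mask(im,lo,hi,roi=None):
    m=cv2.inRange(cv2.cvtColor(im,cv2.COLOR_RGB2HSV),np.array(lo),np.array(hi))
    if roi: k=np.zeros_like(m);x0,y0,x1,y1=roi;k[y0:y1,x0:x1]=1;m=m*k
    return m
def px(m): y,x=np.nonzero(m); return np.c_[x,y].astype(float)
def big(m):
    n,l,s,c=cv2.connectedComponentsWithStats(m); return (l==1+np.argmax(s[1:,4])).astype(np.uint8)*255
def rd(n): return cv2.imread(f"pics/{n}.png")[:,:,::-1].copy()
E
python3 - <<'E'
from h import *
np.set_printoptions(precision=4,suppress=True)
roi={"scene":dict(pot=(235,185,280,240),warm=(285,185,340,218),lid=(165,222,208,245),red=(225,190,285,240)),
"side":dict(pot=(255,160,310,212),warm=(212,150,262,186),lid=(312,218,362,270),red=(250,165,315,220))}
bis=[];ctr={}
for n in("scene","side"):
    im=rd(n+"0");C=cal(n);r=roi[n]
    p=big(mask(im,(95,60,40),(125,255,255),r["pot"])); c,b=cyl(C,px(p),.062); bis.append((C,b));print(n,"pot",c,p.sum()/255)
    w=px(mask(im,(0,0,110),(179,80,255),r["warm"])); P=plane(C,w,.06)
    m=np.median(P[:,:2],0); q=P[np.hypot(*(P[:,:2]-m).T)>.05]; print("warm",circ(q)); print(" spot",P[np.hypot(*(P[:,:2]-m).T)<.03].mean(0))
    e=w[np.hypot(*(P[:,:2]-circ(q)[0]).T)<.03].mean(0); ctr[n]=(C,e)
    red=px(mask(im,(0,150,100),(10,255,255),r["red"])); print("red",circ(plane(C,red,.06)))
    l=big(mask(im,(95,80,40),(125,255,255),r["lid"])); cn=cv2.findContours(l,0,1)[0]; cn=max(cn,key=len)
    print("lid ell",cv2.fitEllipse(cn),"mean",px(l).mean(0))
    k=mask(im,(0,0,0),(179,255,60),r["lid"]); print("dark",px(big(k)).mean(0),k.sum()/255)
    cv2.imwrite(f"pics/{n}z.png",cv2.resize(im[(r["lid"][1]-15):(r["lid"][3]+15),(r["lid"][0]-15):(r["lid"][2]+15),::-1],None,fx=5,fy=5,interpolation=2))
(C1,b1),(C2,b2)=bis
t=np.linalg.solve(np.c_[[np.cos(b1),np.sin(b1)],[-np.cos(b2),-np.sin(b2)]],C2[2][:2]-C1[2][:2]);print("pot x",C1[2][:2]+t[0]*np.array([np.cos(b1),np.sin(b1)]))
print("warm tri",tri([ctr[n][0] for n in ctr],[ctr[n][1] for n in ctr]))
E
python3 -c "
import cv2,numpy as np
a=cv2.imread('pics/scenez.png');b=cv2.imread('pics/sidez.png');h=max(a.shape[0],b.shape[0])
f=lambda i:cv2.copyMakeBorder(i,0,h-i.shape[0],0,0,0)
o=np.hstack([f(a),f(b)]);s=min(1,800/o.shape[1]);cv2.imwrite('pics/z1.png',cv2.resize(o,None,fx=s,fy=s))"
```

```text
scene pot [ 0.5917 -0.1323] 589.0
warm (array([0.553, 0.146]), np.float64(0.10855328871944254), 92, np.float64(0.0033997419449652067))
 spot [0.5622 0.1889 0.06  ]
red (array([ 0.5769, -0.1325]), np.float64(0.07415035348633803), 122, np.float64(0.0012112909762924508))
lid ell ((185.2916259765625, 236.2570343017578), (3.1028459072113037, 38.16852951049805), 78.13206481933594) mean [185.9143 236.1143]
dark [184.7292 228.0625] 48.0
side pot [ 0.5395 -0.161 ] 681.0
warm (array([0.6144, 0.1523]), np.float64(0.11211600119367944), 19, np.float64(0.0016311741464056268))
 spot [0.5887 0.2448 0.06  ]
red (array([ 0.5768, -0.1344]), np.float64(0.07495245939122402), 153, np.float64(0.0014298493605261675))
lid ell ((336.3404541015625, 242.50660705566406), (35.769142150878906, 38.876529693603516), 39.07366180419922) mean [336.5115 242.6673]
dark [333.1714 239.5286] 70.0
pot x [ 0.5792 -0.1259]
warm tri (array([nan, nan, nan]), [np.float64(nan), np.float64(nan)])<stdin>:11: RuntimeWarning: Mean of empty slice.
  ret = um.true_divide(
```

View pics/z1.png

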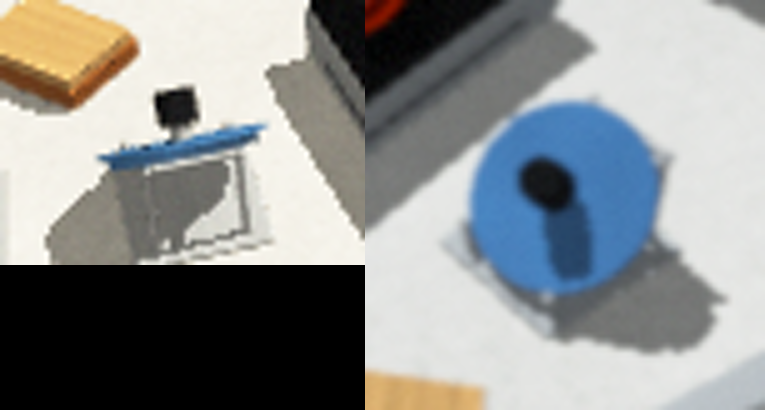

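The crops show the lid on its rest: knob at scene (185,228) and side (333,240), disc centre at scene (185,236) and side (336,242.5). The lid's face is turned towards the robot/side camera.

```bash
python3 - <<'E'
from h import *
from scipy.spatial.transform import Rotation as Ro
np.set_printoptions(precision=4,suppress=True)
S,D=cal("scene"),cal("side")
print("knob",tri([S,D],[(184.73,228.06),(333.17,239.5)])); print("disc",tri([S,D],[(185.3,236.3),(336.3,242.5)]))
for n,C,roi in(("scene",S,(288,187,337,217)),("side",D,(214,152,260,183))):
    w=mask(rd(n+"0"),(0,0,90),(179,80,255),roi); 
    N,l,s,c=cv2.connectedComponentsWithStats(w)
    for i in range(1,N):
        if s[i,4]>8:
            P=plane(C,px(l==i),.06); print(n,s[i],c[i],P.mean(0),circ(P)[:2] if s[i,4]>30 else "")
s=sensors.observe();W=cal("wrist");q=s["eef_rot"];T=Ro.from_quat([q[1],q[2],q[3],q[0]]).as_matrix()
print("wrist K",W[0],"cam in tool",T.T@(W[2]-s["eef_pos"]),"axes in tool\n",T.T@W[1].T); print(T)
E
```

```text
knob (array([ 0.5244, -0.3906,  0.0715]), [np.float64(0.0012285254069885386), np.float64(0.0012285254069885514)])
disc (array([ 0.5404, -0.3951,  0.0478]), [np.float64(0.00018012821064718906), np.float64(0.00018012821064709706)])
scene [328 187   9   7  38] [333.2368 189.1053] [0.5458 0.2468 0.06  ] (array([0.5462, 0.2458]), np.float64(0.016798081063961665))
scene [292 192  11  20  37] [295.6486 202.2432] [0.5542 0.0585 0.06  ] (array([0.5794, 0.1159]), np.float64(0.07550118781099228))
scene [315 195  17  19  40] [325.825 206.325] [0.6306 0.1505 0.06  ] (array([0.58  , 0.1191]), np.float64(0.075046987382707))
side [214 152   8   5  27] [216.6296 153.4444] [0.5876 0.2398 0.06  ] 
side [243 161  14  18  37] [251.8378 170.973 ] [0.6052 0.0519 0.06  ] (array([0.581, 0.11 ]), np.float64(0.07208664288027289))
side [216 166  10  13  30] [218.7333 172.4   ] [0.5104 0.136  0.06  ] 
wrist K [[286.0539   0.     253.4109]
 [  0.     286.0539 184.7946]
 [  0.       0.       1.    ]] cam in tool [ 0.0719 -0.0006 -0.197 ] axes in tool
 [[-0.0003 -0.9649 -0.2626]
 [ 1.     -0.0004  0.0002]
 [-0.0003 -0.2626  0.9649]]
[[-0.9107  0.4131 -0.0005]
 [ 0.4131  0.9107 -0.0013]
 [-0.0001 -0.0014 -1.    ]]
```

Call:
step_arm(
  deltas=[0, 0, -0.035, 0, 0, 0.1042, 0, 0, -0.035, 0, 0, 0.1042, 0, 0, -0.035, 0, 0, 0.1042, 0, 0, -0.035, 0, 0, 0.1042, 0, 0, -0.035, 0, 0, 0.1042, 0, 0, -0.035, 0, 0, 0.1042, 0, 0, -0.035, 0, 0, 0.1042],
)

```text
clock: 0.98
eef_pos: [0.2684, 0.5917, 0.384]
eef_rot: [0.0, 0.709, 0.705, -0.0]
ft_force: [-0.3, 0.2, 0.2]
finger_gap: 1.001
grasp_force: 0.0
```

Call:
step_arm(
  deltas=[-0.067, 0.027, 0, 0, 0, 0, -0.067, 0.027, 0, 0, 0, 0, -0.067, 0.027, 0, 0, 0, 0, -0.067, 0.027, 0, 0, 0, 0, -0.067, 0.027, 0, 0, 0, 0, -0.067, 0.027, 0, 0, 0, 0, -0.067, 0.027, 0, 0, 0, 0, -0.067, 0.027, 0, 0, 0, 0, -0.067, 0.027, 0, 0, 0, 0, -0.067, 0.027, 0, 0, 0, 0, -0.067, 0.027, 0, 0, 0, 0, -0.067, 0.027, 0, 0, 0, 0],
)

```text
clock: 2.48
eef_pos: [0.5274, -0.0532, 0.3836]
eef_rot: [-0.0, 0.707, 0.707, 0.0]
ft_force: [0.8, 0.8, -0.4]
finger_gap: 1.003
grasp_force: 0.0
```

```bash
python3 - <<'E'
from h import *
C=cal("wrist"); im=viewer.capture("wrist"); cv2.imwrite("pics/w1.png",im[:,:,::-1]); np.savez("w1.npz",K=C[0],R=C[1],o=C[2]); print(C[2],sensors.observe()["joint_pos"])
E
```

```text
[0.52677659 0.01782221 0.58068319] [-0.77591029  0.04488226  0.85454983  1.42983829 -0.03135685  1.6806986
  0.06695151]
```

View pics/w1.png

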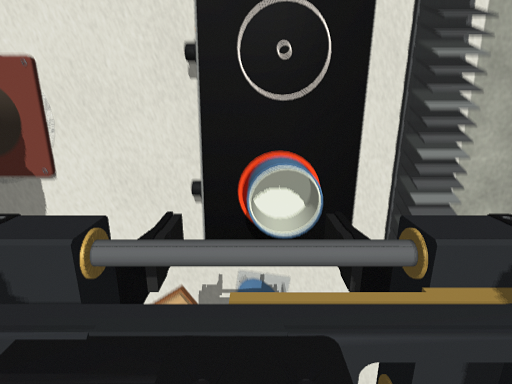

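Call:
step_arm(
  deltas=[-0.07, 0, 0, 0, 0, 0, -0.07, 0, 0, 0, 0, 0, -0.07, 0, 0, 0, 0, 0, -0.07, 0, 0, 0, 0, 0, -0.07, 0, 0, 0, 0, 0, 0, 0, 0, 0, 0, 0],
)

```text
clock: 3.28
eef_pos: [0.5238, -0.3373, 0.3824]
eef_rot: [-0.0, 0.711, 0.703, -0.002]
ft_force: [0.2, -0.7, 0.4]
finger_gap: 1.002
grasp_force: 0.0
```

```bash
python3 - <<'E'
from h import *
C=cal("wrist"); im=viewer.capture("wrist"); cv2.imwrite("pics/w2.png",im[:,:,::-1]); np.savez("w2.npz",K=C[0],R=C[1],o=C[2]); print(C[2],sensors.observe()["joint_pos"])
E
```

```text
[ 0.52466653 -0.2657463   0.57932964] [-0.20991396  0.36534578  1.02869126  1.20704965 -0.31321742  1.73264301
  0.72968253]
```

View pics/w2.png

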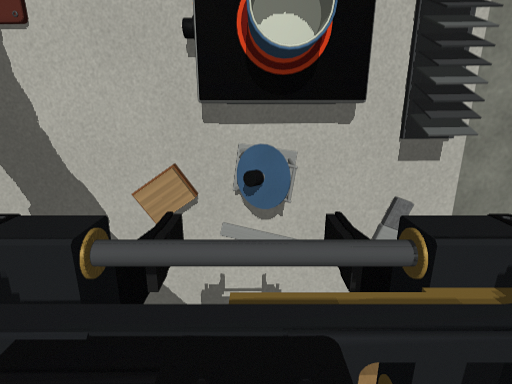

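w1 shows the warm ring centred at (284,49) and the pot rim at about (285,200). w2 shows the lid disc at (263,176), the knob at (254,178), the offcuts at (165,192) and the straightedge at (258,232).

```bash
cat >> h.py <<'E'
def ld(n): d=np.load(n+".npz"); return d["K"],d["R"],d["o"]
E
python3 - <<'E'
from h import *
np.set_printoptions(precision=4,suppress=True)
S,D,W1,W2=cal("scene"),cal("side"),ld("w1"),ld("w2")
i1,i2=rd("w1"),rd("w2")
r=mask(i1,(0,0,90),(179,90,255),(225,0,345,112)); N,l,s,c=cv2.connectedComponentsWithStats(r)
for i in range(1,N):
    if s[i,4]>40: print("warm",s[i,:],c[i],circ(plane(W1,px(l==i),.06)))
g=big(mask(i1,(0,0,90),(179,60,255),(235,150,335,238))); h=cv2.convexHull(max(cv2.findContours(g,0,1)[0],key=len))[:,0].astype(float)
print("lining",g.sum()/255,circ(plane(W1,h,.14)))
b=big(mask(i1,(95,50,30),(125,255,255),(235,150,335,240)));P=px(b);h=cv2.convexHull(P.astype(np.float32))[:,0].astype(float)
print("rim out",circ(plane(W1,h[h[:,1]>195],.14)))
print("red w2",circ(plane(W2,px(mask(i2,(0,150,100),(10,255,255))),.06)),"red w1",circ(plane(W1,px(mask(i1,(0,150,100),(10,255,255),(225,140,345,240))),.06)))
bl=big(mask(i2,(95,80,30),(125,255,255),(220,130,310,215))); cn=max(cv2.findContours(bl,0,1)[0],key=len); hh=cv2.convexHull(cn); e=cv2.fitEllipse(hh); print("lid ell",e)
k=mask(i2,(0,0,0),(179,255,45),(240,160,275,195)); kk=px(big(k)).mean(0); print("knob px",kk,k.sum()/255)
print("knob3",tri([S,D,W2],[(184.73,228.06),(333.17,239.5),kk])); print("disc3",tri([S,D,W2],[(185.3,236.3),(336.3,242.5),e[0]]))
Q=plane(W2,hh[:,0].astype(float),.052)[:,:2]; q=cv2.fitEllipse((Q*1e4).astype(np.float32)); print("flat ell",q)
E
```

```text
warm [ 237    0   95  100 1258] [283.0859  50.5803] (array([0.5782, 0.1105]), np.float64(0.07616230822221343), 907, np.float64(0.000823336738624134))
warm [277  40  15  20 185] [283.9351  49.2811] (array([0.5782, 0.1112]), np.float64(0.01141908926913075), 110, np.float64(0.0006875110395295573))
lining 4089.0 (array([ 0.5786, -0.1295]), np.float64(0.060476854644518636), 30, np.float64(0.000329079551620816))
rim out (array([ 0.5786, -0.1337]), np.float64(0.061785847302551024), 18, np.float64(0.00021399652849780608))
red w2 (array([ 0.5747, -0.1351]), np.float64(0.07405180999916394), 600, np.float64(0.000863346678836016)) red w1 (array([ 0.5752, -0.137 ]), np.float64(0.07424578668105462), 619, np.float64(0.0012947207620635866))
lid ell ((263.16070556640625, 176.07730102539062), (53.21603012084961, 64.78971862792969), 169.7460479736328)
knob px [253.1418 178.0327] 275.0
knob3 (array([ 0.5229, -0.3911,  0.0718]), [np.float64(0.0019517483681274108), np.float64(0.0013636443471656942), np.float64(0.001705161277283024)])
disc3 (array([ 0.5404, -0.3948,  0.0476]), [np.float64(0.00048378545208253165), np.float64(0.0001669265622510111), np.float64(0.0005307265484989514)])
flat ell ((5403.765625, -3950.8603515625), (1008.3800659179688, 1264.588623046875), 9.58773136138916)
```

```bash
python3 - <<'E'
from h import *
np.set_printoptions(precision=4,suppress=True)
D,W2=cal("side"),ld("w2"); c0=np.array([.5404,-.3948,.0476]); out=[]
hs=[]
for n,C,roi in(("w2",W2,(220,130,310,215)),("side0",D,(312,218,362,270))):
    b=big(mask(rd(n),(95,80,30),(125,255,255),roi)); hs.append((n,C,cv2.convexHull(max(cv2.findContours(b,0,1)[0],key=len))[:,0].astype(float)))
def f(C,h,y,t):
    n=np.array([-np.sin(t)*np.cos(y),-np.sin(t)*np.sin(y),np.cos(t)]); e1=np.cross([0,0,1],n);e1/=np.linalg.norm(e1);e2=np.cross(n,e1)
    d=rays(C,h);P=C[2]+d*(((c0-C[2])@n)/(d@n))[:,None]; q=np.c_[(P-c0)@e1,(P-c0)@e2]; s=np.linalg.lstsq(np.c_[2*q,np.ones(len(q))],(q**2).sum(1),rcond=None)[0]
    r=np.hypot(*(q-s[:2]).T); return r.std()*1e3,r.mean(),c0+s[0]*e1+s[1]*e2
for n,C,h in hs:
    for t in(38,):
        v=[(f(C,h,np.radians(y),np.radians(t)),y) for y in range(-40,41,2)]; b=min(v,key=lambda a:a[0][0]); print(n,t,b,[round(a[0][0],2) for a in v][::4])
E
```

```text
w2 38 ((np.float64(0.5394349864216061), np.float64(0.06264445314058208), array([ 0.5369, -0.3955,  0.045 ])), -10) [np.float64(4.18), np.float64(3.31), np.float64(2.29), np.float64(1.18), np.float64(0.58), np.float64(1.73), np.float64(3.2), np.float64(4.76), np.float64(6.37), np.float64(8.0), np.float64(9.62)]
side0 38 ((np.float64(0.7013644141801051), np.float64(0.0622119708470305), array([ 0.5408, -0.3928,  0.0476])), -10) [np.float64(5.96), np.float64(3.93), np.float64(2.32), np.float64(1.13), np.float64(0.71), np.float64(1.17), np.float64(1.68), np.float64(2.07), np.float64(2.33), np.float64(2.49), np.float64(2.6)]
```

Call:
step_arm(
  deltas=[0.051, 0.0227, 0, 0, 0, 0, 0.051, 0.0227, 0, 0, 0, 0, 0.051, 0.0227, 0, 0, 0, 0, 0, 0, 0.05, 0, 0, 0, 0, 0, 0.05, 0, 0, 0, 0, 0, 0.05, 0, 0, 0, 0, 0, 0.05, 0, 0, 0, 0, 0, 0.05, 0, 0, 0, 0, 0, 0, 0, 0, 0, 0, 0, 0, 0, 0, 0],
)

```text
clock: 4.58
eef_pos: [0.5824, -0.2084, 0.1852]
eef_rot: [0.001, 0.707, 0.707, 0.0]
ft_force: [0.1, -0.4, -0.1]
finger_gap: 1.003
grasp_force: 0.0
```

Call:
step_arm(
  deltas=[-0.008, -0.005, 0.025, 0, 0, 0, 0, 0, 0.04, 0, 0, 0, 0, 0, 0.04, 0, 0, 0, 0, 0, 0.02, 0, 0, 0, 0, 0, 0, 0, 0, 0, 0, 0, 0, 0, 0, 0],
)

```text
clock: 5.32
eef_pos: [0.5782, -0.216, 0.0848]
eef_rot: [0.001, 0.707, 0.707, 0.0]
ft_force: [0.3, -0.5, 0.3]
finger_gap: 1.003
grasp_force: 0.0
```

```bash
python3 - <<'E'
from h import *
a=viewer.capture("side")[120:250,200:360];b=viewer.capture("scene")[140:270,190:350]
cv2.imwrite("pics/p1.png",cv2.resize(np.hstack([a,b])[:,:,::-1],None,fx=2.5,fy=2.5))
print(sensors.observe()["eef_pos"],sensors.observe()["joint_pos"])
E
```

```text
[ 0.57826727 -0.21589183  0.08480568] [-0.41731704  0.46751217  0.9177474   1.70964685 -0.40094032  1.16332439
  0.60992471]
```

View pics/p1.png

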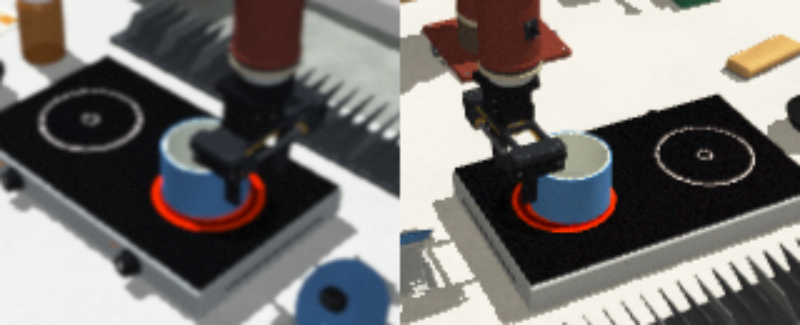

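The fingers straddle the near side of the pot and the gripper body is clear above the rim, so I can push.

Call:
step_arm(
  deltas=[0.01, 0, 0, 0, 0, 0, 0.01, 0, 0, 0, 0, 0, 0.008, 0, 0, 0, 0, 0, 0.004, 0, 0, 0, 0, 0, 0.004, 0, 0, 0, 0, 0, 0.004, 0, 0, 0, 0, 0, 0.004, 0, 0, 0, 0, 0, 0.006, 0, 0, 0, 0, 0, 0.008, 0, 0, 0, 0, 0, 0.01, 0, 0, 0, 0, 0, 0.01, 0, 0, 0, 0, 0, 0.01, 0, 0, 0, 0, 0],
)

```text
clock: 6.92
eef_pos: [0.5776, -0.1445, 0.0836]
eef_rot: [0.0, 0.707, 0.707, -0.0]
ft_force: [-0.8, -3.6, -0.7]
finger_gap: 1.001
grasp_force: 1.5
```

Call:
step_arm(
  deltas=[0.012, 0, 0, 0, 0, 0, 0.012, 0, 0, 0, 0, 0, 0.012, 0, 0, 0, 0, 0, 0.012, 0, 0, 0, 0, 0, 0.012, 0, 0, 0, 0, 0, 0.012, 0, 0, 0, 0, 0, 0.012, 0, 0, 0, 0, 0, 0.012, 0, 0, 0, 0, 0, 0.012, 0, 0, 0, 0, 0, 0.012, 0, 0, 0, 0, 0, 0.012, 0, 0, 0, 0, 0, 0.012, 0, 0, 0, 0, 0],
)

```text
clock: 8.43
eef_pos: [0.5777, -0.0293, 0.0836]
eef_rot: [0.0, 0.707, 0.707, -0.0]
ft_force: [0.7, -3.0, 0.3]
finger_gap: 0.998
grasp_force: 1.6
```

Call:
step_arm(
  deltas=[0.012, 0, 0, 0, 0, 0, 0.012, 0, 0, 0, 0, 0, 0.012, 0, 0, 0, 0, 0, 0.012, 0, 0, 0, 0, 0, 0.012, 0, 0, 0, 0, 0, 0.01, 0, 0, 0, 0, 0, 0.008, 0, 0, 0, 0, 0, 0.006, 0, 0, 0, 0, 0, 0.004, 0, 0, 0, 0, 0, 0.003, 0, 0, 0, 0, 0, 0.002, 0, 0, 0, 0, 0, 0, 0, 0, 0, 0, 0],
)

```text
clock: 9.93
eef_pos: [0.5777, 0.0447, 0.0835]
eef_rot: [-0.0, 0.707, 0.707, 0.0]
ft_force: [0.5, -1.3, 0.4]
finger_gap: 1.003
grasp_force: 1.2
```

```bash
cat > pot.py <<'E'
from h import *
np.set_printoptions(precision=4,suppress=True)
s=sensors.observe(); print(s["eef_pos"],s["ft_force"])
C=cal("wrist"); im=viewer.capture("wrist"); cv2.imwrite("pics/wp.png",im[:,:,::-1])
x=viewer.capture("side");y=viewer.capture("scene"); cv2.imwrite("pics/sp.png",x[:,:,::-1]);cv2.imwrite("pics/cp.png",y[:,:,::-1])
v=[]
for n,i,roi in(("side",x,(195,125,285,200)),("scene",y,(280,160,345,228))):
    b=big(mask(i,(95,60,30),(125,255,255),roi)); c,a=cyl(cal(n),px(b),.062); print(n,c,b.sum()/255); v.append((cal(n)[2][:2],np.array([np.cos(a),np.sin(a)])))
t=np.linalg.solve(np.c_[v[0][1],-v[1][1]],v[1][0]-v[0][0]);print("cross",v[0][0]+t[0]*v[0][1])
o=np.hstack([x[120:230,180:300],y[140:250,260:380]]);cv2.imwrite("pics/pp.png",np.vstack([cv2.resize(o,(680,310)),cv2.resize(im,(680,510))[60:350]])[:,:,::-1])
E
python3 pot.py
```

```text
[0.5777 0.0447 0.0835] [ 0.5005 -1.2902  0.3623]
side [0.5204 0.0281] 652.0
scene [0.5996 0.0847] 544.0
cross [0.5809 0.0983]
```

View pics/pp.png

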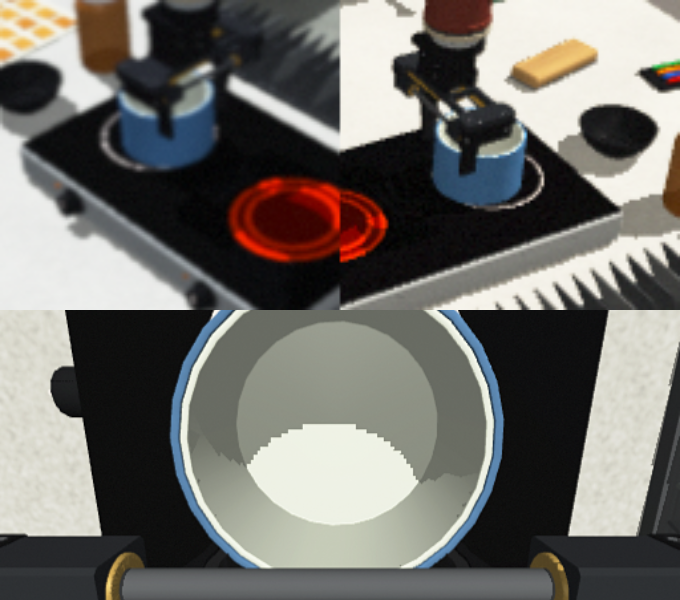

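The pot is straight in the cradle and still about 10 mm short of the ring centre. I'll measure the rim in the wrist view.

```bash
cat > rim.py <<'E'
from h import *
np.set_printoptions(precision=4,suppress=True)
C=cal("wrist"); im=viewer.capture("wrist"); cv2.imwrite("pics/wp.png",im[:,:,::-1])
b=mask(im,(95,50,30),(125,255,255),(0,0,512,225)); h=cv2.convexHull(px(b).astype(np.float32))[:,0].astype(float)
h=h[(h[:,1]>3)&(h[:,1]<222)]
for z in(.14,): print("rim",circ(plane(C,h,z)))
b=mask(im,(0,0,185),(179,50,255),(130,0,375,220))
E
python3 rim.py
```

```text
rim (array([0.5721, 0.0456]), np.float64(0.10950972226960942), 19, np.float64(0.001223337504754315))
```

```bash
python3 - <<'E'
from h import *
np.set_printoptions(precision=4,suppress=True)
C=cal("wrist"); im=rd("wp"); b=mask(im,(100,90,60),(120,255,255),(120,0,390,215)); P=px(b); print(len(P),P.min(0),P.max(0))
L=[];
for y in range(5,205,4):
    x=P[P[:,1]==y,0]
    if len(x)>3: L+=[(x.min(),y),(x.max(),y)]
L=np.array(L); print(circ(plane(C,L,.14)),C[2])
g=mask(im,(0,0,70),(179,60,255),(120,0,390,215)); b2=cv2.morphologyEx(b,cv2.MORPH_CLOSE,np.ones((3,3)))
E
```

```text
4339 [128.   8.] [379. 214.]
(array([0.5772, 0.0963]), np.float64(0.0611997116059748), 98, np.float64(0.00011778153611938646)) [0.5772 0.1157 0.2806]
```

Call:
step_arm(
  deltas=[0.003, 0, 0, 0, 0, 0, 0.004, 0, 0, 0, 0, 0, 0.005, 0, 0, 0, 0, 0, 0.004, 0, 0, 0, 0, 0, 0.003, 0, 0, 0, 0, 0, 0.0017, 0, 0, 0, 0, 0, 0, 0, 0, 0, 0, 0, 0, 0, 0, 0, 0, 0],
)

```text
clock: 11.12
eef_pos: [0.5777, 0.0613, 0.0836]
eef_rot: [-0.0, 0.707, 0.707, 0.0]
ft_force: [-0.7, -1.9, -0.4]
finger_gap: 0.999
grasp_force: 1.0
```

Call:
step_arm(
  deltas=[-0.006, 0, 0, 0, 0, 0, -0.02, 0, 0, 0, 0, 0, -0.025, 0, 0, 0, 0, 0, 0, 0, -0.06, 0, 0, 0, 0, 0, -0.07, 0, 0, 0, 0, 0, -0.07, 0, 0, 0, 0, 0, -0.07, 0, 0, 0, 0, 0, -0.05, 0, 0, 0, 0, 0, 0, 0, 0, 0, 0, 0, 0, 0, 0, 0],
)

```text
clock: 12.38
eef_pos: [0.5774, 0.0191, 0.3388]
eef_rot: [-0.0, 0.708, 0.706, -0.0]
ft_force: [0.5, -0.7, -0.8]
finger_gap: 1.002
grasp_force: 0.0
```

```bash
cat > chk.py <<'E'
from h import *
np.set_printoptions(precision=4,suppress=True)
C=cal("wrist"); im=viewer.capture("wrist"); cv2.imwrite("pics/wq.png",im[:,:,::-1])
b=big(mask(im,(100,80,40),(120,255,255),(150,0,390,225))); P=px(b); print(len(P),P.min(0),P.max(0))
L=[]
for x in range(int(P[:,0].min()),int(P[:,0].max()),1):
    y=P[P[:,0]==x,1]; L.append((x,y.max()))  # lower edge in the picture: rim
for y in range(int(P[:,1].mean()),int(P[:,1].max())):
    x=P[P[:,1]==y,0]
    if len(x): L+=[(x.min(),y),(x.max(),y)]
print("rim",circ(plane(C,np.array(L,float),.14)))
w=mask(im,(0,0,90),(179,50,255),(150,0,390,225)); Q=px(w); pl=plane(C,Q,.06)
pl=pl[abs(np.hypot(pl[:,0]-.578,pl[:,1]-.112)-.076)<.012]; print("ring",circ(pl),C[2],sensors.observe()["eef_pos"])
E
python3 chk.py
```

```text
733 [207.  39.] [300. 137.]
rim (array([0.5771, 0.1119]), np.float64(0.0610586495248111), 183, np.float64(0.00021358269245253162))
ring (array([0.5773, 0.1104]), np.float64(0.07136521167291873), 1409, np.float64(0.002063940471281512)) [0.5772 0.0903 0.5359] [0.5772 0.0195 0.3384]
```

View pics/wq.png

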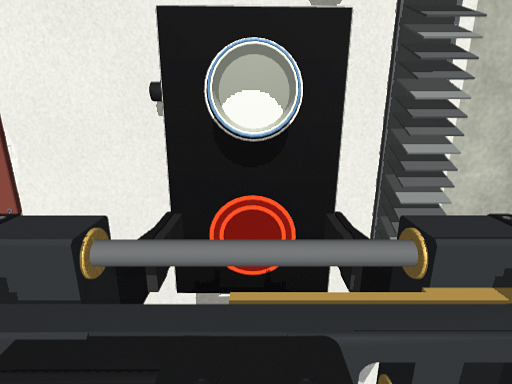

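The rim fit puts the pot at (0.577, 0.112), and the ring centre is (0.578, 0.111). The pot is centred with about 11 mm to spare all round. Next is the lid.

Call:
step_arm(
  deltas=[-0.0625, -0.0183, 0.0094, 0, 0, 0, -0.0625, -0.0183, 0.0094, 0, 0, 0, -0.0625, -0.0183, 0.0094, 0, 0, 0, -0.0625, -0.0183, 0.0094, 0, 0, 0, -0.0625, -0.0183, 0.0094, 0, 0, 0, -0.0625, -0.0183, 0.0094, 0, 0, 0, -0.0625, -0.0183, 0.0094, 0, 0, 0, -0.0625, -0.0183, 0.0094, 0, 0, 0],
)

```text
clock: 13.42
eef_pos: [0.4592, -0.3808, 0.2779]
eef_rot: [-0.001, 0.707, 0.707, -0.0]
ft_force: [0.9, 0.4, -0.4]
finger_gap: 1.0
grasp_force: 0.0
```

Call:
step_arm(
  deltas=[0, 0, 0, 0, 0, 0.0556, 0, 0, 0, 0, 0, 0.0556, 0, 0, 0, -0.0704, 0, 0, 0, 0, 0, -0.0704, 0, 0, 0, 0, 0, -0.0704, 0, 0, 0, 0, 0, -0.0704, 0, 0, 0, 0, 0, -0.0704, 0, 0, 0, 0, 0, -0.0704, 0, 0, 0, 0, 0, 0, 0, 0, 0, 0, 0, 0, 0, 0],
  fingers=0.65,
)

```text
clock: 14.68
eef_pos: [0.4562, -0.3793, 0.2795]
eef_rot: [0.224, 0.734, 0.614, 0.187]
ft_force: [0.6, 0.1, -0.5]
finger_gap: 0.648
grasp_force: 0.0
```

```bash
python3 - <<'E'
from h import *
from scipy.spatial.transform import Rotation as Ro
np.set_printoptions(precision=4,suppress=True)
C=cal("wrist"); im=viewer.capture("wrist"); cv2.imwrite("pics/w3.png",im[:,:,::-1]); np.savez("w3.npz",K=C[0],R=C[1],o=C[2])
s=sensors.observe();q=s["eef_rot"];T=Ro.from_quat([q[1],q[2],q[3],q[0]]).as_matrix();print(s["eef_pos"],s["joint_pos"]);print(T,C[2])
E
```

```text
[ 0.4572 -0.3787  0.28  ] [-0.1726 -0.3791  0.824   1.9935 -0.0041  0.8816  0.5162]
[[ 0.1745  0.8165  0.5503]
 [ 0.9846 -0.1444 -0.098 ]
 [-0.0006  0.559  -0.8292]] [ 0.3599 -0.2899  0.443 ]
```

View pics/w3.png

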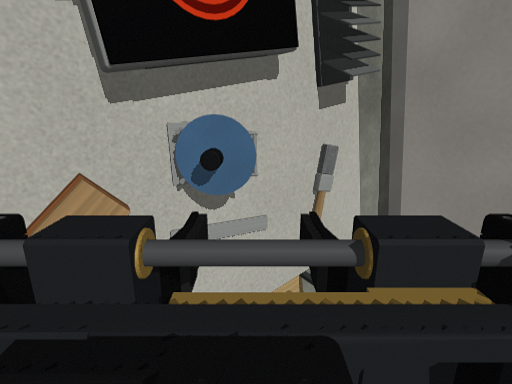

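w3 shows the lid nearly face-on: disc at about (215,155), knob at about (212,160).

```bash
python3 - <<'E'
from h import *
np.set_printoptions(precision=4,suppress=True)
S,D,W2,W3=cal("scene"),cal("side"),ld("w2"),ld("w3"); im=rd("w3")
k=big(mask(im,(0,0,0),(179,255,45),(195,140,230,175))); kk=px(k).mean(0); print(kk,k.sum()/255)
b=big(mask(im,(95,80,20),(125,255,255),(165,105,270,205))); h=cv2.convexHull(max(cv2.findContours(b,0,1)[0],key=len)); e=cv2.fitEllipse(h); print(e)
print("knob",tri([S,D,W2,W3],[(184.73,228.06),(333.17,239.5),(253.14,178.03),kk])); print("knob w",tri([W2,W3],[(253.14,178.03),kk]))
print("disc",tri([S,D,W2,W3],[(185.3,236.3),(336.3,242.5),(263.16,176.08),e[0]]),"w",tri([W2,W3],[(263.16,176.08),e[0]]))
h=h[:,0].astype(float);c0=np.array([.5404,-.3948,.05]);t=np.radians(38)
for y in range(-20,6,3):
    a=np.radians(y);n=np.array([-np.sin(t)*np.cos(a),-np.sin(t)*np.sin(a),np.cos(t)]);e1=np.cross([0,0,1],n);e1/=np.linalg.norm(e1);e2=np.cross(n,e1)
    d=rays(W3,h);P=W3[2]+d*(((c0-W3[2])@n)/(d@n))[:,None];q=np.c_[(P-c0)@e1,(P-c0)@e2];s=np.linalg.lstsq(np.c_[2*q,np.ones(len(q))],(q**2).sum(1),rcond=None)[0]
    r=np.hypot(*(q-s[:2]).T);print(y,r.std()*1e3,r.mean(),c0+s[0]*e1+s[1]*e2)
E
```

```text
[211.1117 159.2792] 394.0
((215.1724395751953, 154.1935272216797), (78.4349136352539, 82.1568374633789), 130.39842224121094)
knob (array([ 0.5224, -0.3915,  0.0716]), [np.float64(0.002493213706349812), np.float64(0.0015368611353565303), np.float64(0.0010485325631155603), np.float64(0.001576047730164325)])
knob w (array([ 0.5214, -0.3924,  0.071 ]), [np.float64(0.0003082959993133188), np.float64(0.00030829599931337536)])
disc (array([ 0.5403, -0.3944,  0.0473]), [np.float64(0.0008225158803500789), np.float64(0.0005153287711176219), np.float64(0.00014636600284852785), np.float64(0.000981235689632701)]) w (array([ 0.5405, -0.3941,  0.0464]), [np.float64(0.00041748846987162456), np.float64(0.00041748846987173005)])
-20 0.659439778537037 0.061856757163503584 [ 0.5387 -0.3942  0.0486]
-17 0.5501104421917069 0.061943581931891624 [ 0.5386 -0.3945  0.0486]
-14 0.4359191873505503 0.062054503824115356 [ 0.5385 -0.3948  0.0486]
-11 0.33086752174424305 0.06219005498103152 [ 0.5384 -0.3951  0.0485]
-8 0.2761122105166455 0.06235086742404422 [ 0.5384 -0.3954  0.0485]
-5 0.3298173592424937 0.06253767364158898 [ 0.5384 -0.3957  0.0485]
-2 0.47860849368674324 0.06275130762462451 [ 0.5383 -0.396   0.0484]
1 0.6803630928928124 0.06299270636447409 [ 0.5383 -0.3964  0.0484]
4 0.9166228634671378 0.06326291181032766 [ 0.5384 -0.3967  0.0483]
```

Call:
step_arm(
  deltas=[-0.0004, -0.0204, 0.0458, 0, 0, 0, -0.0004, -0.0204, 0.0458, 0, 0, 0, -0.0004, -0.0204, 0.0458, 0, 0, 0, -0.0004, -0.0204, 0.0458, 0, 0, 0, 0, 0, 0, -0.022, 0, 0, 0, 0, 0, -0.022, 0, 0, 0, 0, 0, 0, 0, 0, 0, 0, 0, 0, 0, 0],
)

```text
clock: 15.72
eef_pos: [0.4851, -0.3848, 0.1225]
eef_rot: [0.25, 0.724, 0.608, 0.209]
ft_force: [0.3, -0.1, 0.8]
finger_gap: 0.649
grasp_force: 0.0
```

```bash
cat > goal.py <<'E'
# tool-axis move to a world TCP point and a wanted tool rotation matrix, in move units
from h import *
from scipy.spatial.transform import Rotation as Ro
np.set_printoptions(precision=4,suppress=True)
def to(p,Rw):
    s=sensors.observe();q=s["eef_rot"];T=Ro.from_quat([q[1],q[2],q[3],q[0]]).as_matrix()
    print("at",s["eef_pos"],"j",s["joint_pos"],"ft",s["ft_force"],s["finger_gap"])
    print("z",T[:,2],"shift",T.T@(np.array(p)-s["eef_pos"])/.8,"turn",Ro.from_matrix(T.T@Rw).as_rotvec()/(np.pi/2))
def rot(yaw,tilt):
    y,t=np.radians([yaw,tilt]);x=np.array([-np.sin(y),np.cos(y),0]);z=np.array([np.sin(t)*np.cos(y),np.sin(t)*np.sin(y),-np.cos(t)])
    return np.c_[x,np.cross(z,x),z]
E
python3 -c "
from goal import *
to((.4843,-.385,.122),rot(-9.5,38))"
```

```text
at [ 0.4851 -0.3848  0.1225] j [-0.5486 -0.27    1.324   2.2218 -0.2906  0.4625  0.8915] ft [ 0.3405 -0.0948  0.8285] 0.6485787163801977
z [ 0.6065 -0.1075 -0.7878] shift [-0.0004 -0.0011 -0.0001] turn [ 0.0002  0.0038 -0.0041]
```

```bash
python3 - <<'E'
from goal import *
C=cal("wrist"); im=viewer.capture("wrist"); cv2.imwrite("pics/w4.png",im[:,:,::-1]); np.savez("w4.npz",K=C[0],R=C[1],o=C[2])
a=np.array([-.606,.107,.788])
def pr(p): v=C[0]@(C[1]@(np.array(p)-C[2])); return v[:2]/v[2]
kn=np.array([.5225,-.3918,.0725]); print(pr(kn-.013*a),pr(kn),pr(kn+.013*a),pr([.540,-.3945,.0472]))
b=mask(im,(95,80,20),(125,255,255)); print(px(big(b)).min(0),px(big(b)).max(0))
E
```

```text
[252.9541 182.0428] [252.9456 185.5355] [252.9362 189.3687] [251.4175 177.3693]
[192. 118.] [312. 234.]
```

View pics/w4.png

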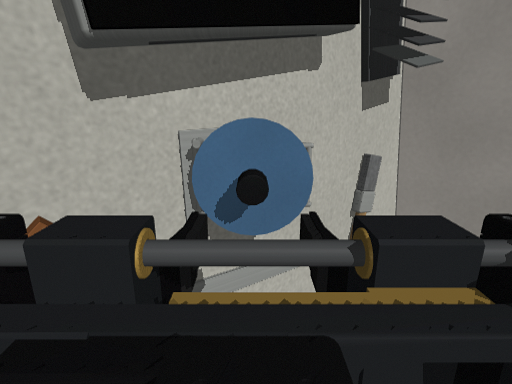

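The knob is at (252,187), which agrees with the prediction, and the disc width gives a depth of 0.2955 m against 0.294 m expected. Approaching along the lid's axis.

Call:
step_arm(
  deltas=[0, -0.001, 0.025, 0, 0, 0, 0, 0, 0.025, 0, 0, 0, 0, 0, 0.02, 0, 0, 0, 0, 0, 0.015, 0, 0, 0, 0, 0, 0.01, 0, 0, 0, 0, 0, 0.005, 0, 0, 0, 0, 0, 0, 0, 0, 0, 0, 0, 0, 0, 0, 0],
)

```text
clock: 16.77
eef_pos: [0.5119, -0.3809, 0.0687]
eef_rot: [0.234, 0.728, 0.61, 0.207]
ft_force: [-0.2, -0.4, 0.4]
finger_gap: 0.65
grasp_force: 0.0
```

```bash
python3 -c "
from goal import *
to((.5328,-.3936,.0591),rot(-9.5,38))
C=cal('wrist'); im=viewer.capture('wrist'); cv2.imwrite('pics/w5.png',im[:,:,::-1])
x=viewer.capture('side')[200:280,290:390]
cv2.imwrite('pics/w5b.png',np.hstack([im,cv2.resize(x,(480,384))[:,96:384]])[:,:,::-1])
b=px(big(mask(im,(95,80,20),(125,255,255)))); print(b.min(0),b.max(0))"
```

```text
at [ 0.5119 -0.3809  0.0687] j [-0.2895  0.2669  1.2158  2.2091 -1.2219  0.6881  1.6155] ft [-0.1949 -0.4104  0.3708] 0.6503660956966179
z [ 0.587  -0.0891 -0.8047] shift [-0.0113  0.0159  0.0264] turn [-0.0176 -0.0056 -0.0091]
[195. 132.] [343. 239.]
```

View pics/w5b.png

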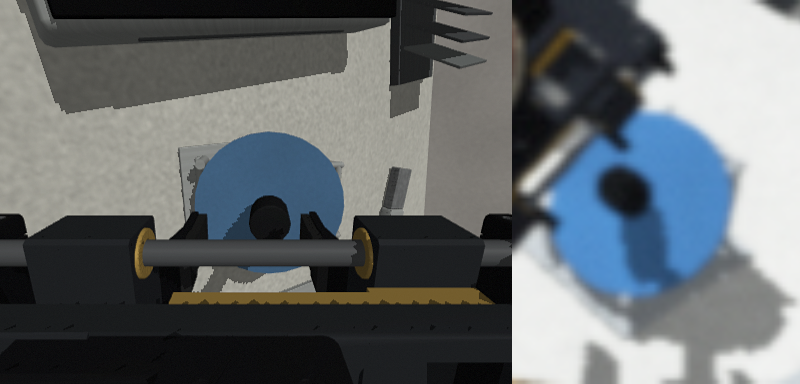

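The arm swung its joints and stopped 30 mm short, slightly to one side, with nothing touched. I'll correct sideways first, then continue in.

Call:
step_arm(
  deltas=[-0.004, 0.005, 0, -0.006, -0.002, -0.003, -0.004, 0.005, 0, -0.006, -0.002, -0.003, -0.003, 0.006, 0, -0.006, -0.002, -0.003, 0, 0, 0, 0, 0, 0, 0, 0, 0, 0, 0, 0],
)

```text
clock: 17.5
eef_pos: [0.5202, -0.3913, 0.0757]
eef_rot: [0.249, 0.722, 0.611, 0.21]
ft_force: [-0.3, -0.9, -0.2]
finger_gap: 0.65
grasp_force: 0.0
```

```bash
python3 -c "
from goal import *
to((.5328,-.3936,.0591),rot(-9.5,38))"
```

```text
at [ 0.5202 -0.3913  0.0757] j [-0.2584  0.2707  1.1918  2.1995 -1.2648  0.6856  1.6656] ft [-0.3429 -0.8814 -0.2097] 0.650113155106688
z [ 0.6069 -0.1022 -0.7881] shift [-0.0002 -0.0002  0.0262] turn [-0.0001  0.0004 -0.0002]
```

Call:
step_arm(
  deltas=[0, 0, 0.007, 0, 0, 0, 0, 0, 0.007, 0, 0, 0, 0, 0, 0.007, 0, 0, 0, 0, 0, 0.005, 0, 0, 0, 0, 0, 0, 0, 0, 0, 0, 0, 0, 0, 0, 0],
)

```text
clock: 18.25
eef_pos: [0.5328, -0.3936, 0.0595]
eef_rot: [0.249, 0.722, 0.611, 0.21]
ft_force: [-1.0, -0.3, -0.3]
finger_gap: 0.649
grasp_force: 0.0
```

```bash
python3 -c "
from goal import *
to((.5328,-.3936,.0591),rot(-9.5,38))"
```

```text
at [ 0.5328 -0.3936  0.0595] j [-0.1976  0.3353  1.1238  2.1883 -1.3564  0.6988  1.7223] ft [-1.02   -0.2737 -0.3494] 0.649426073634571
z [ 0.607  -0.1026 -0.7881] shift [ 0.     -0.0003  0.0004] turn [-0.0001  0.0006 -0.0002]
```

Call:
step_arm(
  deltas=[0, 0, 0, 0, 0, 0, 0, 0, 0, 0, 0, 0, 0, 0, 0, 0, 0, 0, 0, 0, 0, 0, 0, 0, 0, 0, 0, 0, 0, 0, 0, 0, 0, 0, 0, 0],
  fingers=0,
  grip_force=35,
)

```text
clock: 19.0
eef_pos: [0.533, -0.3935, 0.0595]
eef_rot: [0.249, 0.722, 0.611, 0.21]
ft_force: [0.1, 0.8, 0.3]
finger_gap: 0.064
grasp_force: 0.0
```

```bash
python3 -c "
from goal import *
s=sensors.observe();print(s['finger_gap'],s['grasp_force'])
C=cal('wrist'); im=viewer.capture('wrist')
x=viewer.capture('side')[200:280,290:390]
cv2.imwrite('pics/w6.png',np.hstack([im,cv2.resize(x,(480,384))[:,96:384]])[:,:,::-1])"
```

```text
0.06423394872530008 0.0
```

View pics/w6.png

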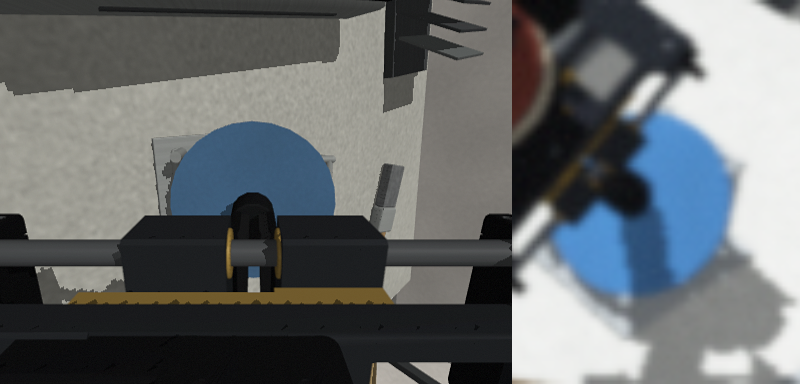

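```bash
python3 - <<'E'
from goal import *
im=rd("w6")[:, :512]; g=cv2.cvtColor(im,cv2.COLOR_RGB2GRAY)
for r in range(190,290,8): print(r,g[r,222:288:3])
D=cal("side");S=cal("scene");W=cal("wrist")
def pr(C,p): v=C[0]@(C[1]@(np.array(p)-C[2])); return v[:2]/v[2]
s=sensors.observe(); p=s["eef_pos"]; z=np.array([.607,-.1026,-.788])
for n,C in(("side",D),("scene",S),("wrist",W)): print(n,"tcp",pr(C,p),"grasp",pr(C,p-.019*z),"knob",pr(C,(.5225,-.3918,.0725)))
b=px(big(mask(im,(95,80,20),(125,255,255)))); print(b.min(0),b.max(0))
E
```

```text
190 [87 87 86 86 85 86 86 86 86 84 85 85 86 86 83 84 85 86 84 84 83 82]
198 [86 88 87 85 86 41 12 12 14 16 15 16 17 15 18 32 85 83 84 82 85 84]
206 [88 87 50 52  6 11 12 23 21 19 22 18 22 24 18 19 18 86 84 84 82 82]
214 [52 54 53  9 12 12 13 20 21 19 18 21 22 20 22 10 12 16 83 86 84 85]
222 [25 25 25 15 10 12 18 20 21 13 10  9 12 22 19 17 11 12 72 25 27 26]
230 [25 23 84 87 12 10 20 21 21  7 13  7  8 22 22 21  9 12 58 69 26 26]
238 [ 26  21 124  87   5  11  19  22  21   7   7  10   6  21  16  21  10  18
  50 113  18  25]
246 [ 31  25 138  66  70  69  70  70  70  70  69  69  69  70  70  64  34  35
  39  63  19  29]
254 [ 31  32 136  72  73  73  73  72  72  74  72  72  73  72  34  37  38  37
  39  65  20  30]
262 [ 30  31 120  56  55  56  55  55  55  55  55  55  55  55  55  36  37  35
  37  64  25  29]
270 [ 30  27 105  83   4  17  13  16  14  84  81  80  81  18  17  17  18   4
  50  63  25  30]
278 [ 30  29  47  27   8  15  16  13  15 167 157 157 159  15  17  17  16   5
  18  39  30  30]
286 [ 33  29  21  25   4  13  16  17  18 165 166 165 161  11  17  15  14   4
   9  10  26  28]
side tcp [334.8728 240.9447] grasp [332.6036 239.2143] knob [332.8368 239.51  ]
scene tcp [184.7942 232.448 ] grasp [183.8686 227.2305] knob [183.9402 227.8431]
wrist tcp [253.9292 207.7918] grasp [253.99   217.4676] knob [253.5632 216.4025]
[170. 122.] [334. 226.]
```

Call:
step_arm(
  deltas=[0, 0, 0, 0, 0, 0, 0, 0, 0, 0, 0, 0],
)

```text
clock: 19.35
eef_pos: [0.5329, -0.3934, 0.0594]
eef_rot: [0.249, 0.722, 0.611, 0.21]
ft_force: [-0.7, 0.6, -0.5]
finger_gap: 0.005
grasp_force: 0.0
```

The fingers shut without meeting anything, so the true fingertips may not reach the stated TCP. I can check that from the saved push pictures.

```bash
python3 - <<'E'
from goal import *
def pr(C,p): v=C[0]@(C[1]@(np.array(p)-C[2])); return v[:2]/v[2]
for n,f,sx in(("scene","cp",1),("side","sp",-1)):
    im=rd(f);C=cal(n);hsv=cv2.cvtColor(im,cv2.COLOR_RGB2HSV)
    for dx in(.047,.053):
        o=[]
        for z in np.arange(.07,.15,.005):
            u,v=pr(C,(.5777+sx*dx,.0447,z)); o.append((round(z,3),int(u),int(v),int(hsv[round(v),round(u),2]),int(hsv[round(v),round(u),1])))
        print(n,dx,[(a,b,c,d) for a,b,c,d,e in o])
# tips in open wrist picture w4: dark finger columns near row 205..235
g=cv2.cvtColor(rd("w4"),cv2.COLOR_RGB2GRAY)
for r in range(204,236,3): print(r,g[r,180:232:3],g[r,284:332:3])
E
```

```text
scene 0.047 [(np.float64(0.07), 302, 210, 104), (np.float64(0.075), 302, 209, 109), (np.float64(0.08), 302, 208, 112), (np.float64(0.085), 302, 207, 112), (np.float64(0.09), 302, 206, 104), (np.float64(0.095), 302, 205, 112), (np.float64(0.1), 302, 204, 111), (np.float64(0.105), 302, 203, 110), (np.float64(0.11), 303, 202, 70), (np.float64(0.115), 303, 201, 24), (np.float64(0.12), 303, 200, 14), (np.float64(0.125), 303, 199, 21), (np.float64(0.13), 303, 197, 14), (np.float64(0.135), 303, 196, 19), (np.float64(0.14), 303, 195, 17), (np.float64(0.145), 303, 194, 14)]
scene 0.053 [(np.float64(0.07), 303, 211, 32), (np.float64(0.075), 303, 210, 100), (np.float64(0.08), 303, 209, 112), (np.float64(0.085), 303, 208, 112), (np.float64(0.09), 303, 207, 107), (np.float64(0.095), 303, 206, 111), (np.float64(0.1), 303, 205, 110), (np.float64(0.105), 303, 204, 110), (np.float64(0.11), 303, 203, 108), (np.float64(0.115), 304, 202, 86), (np.float64(0.12), 304, 200, 30), (np.float64(0.125), 304, 199, 19), (np.float64(0.13), 304, 198, 16), (np.float64(0.135), 304, 197, 11), (np.float64(0.14), 304, 1
[... 2035 characters left out ...]
121 153 157 155]
222 [151 156  14  12  10  20  21  21  18  52  84  82  85  85  87  47  78  78] [ 82  83 114 160 157 158   8  20  22  22  10  13  13 158 156 161]
225 [153 133  12  13   9  24  21  21  19  39  83  85  86  85  84  86  84  84] [ 82 152 158 157 158 156  12  13  22  23  15  13  11  58 152 158]
228 [136   9  15  11  20  23  21  19  17  41  84  87  79  88  87  84  85  84] [157 155 161 158 160 161   8   8  21  20  22   6  12  11  75 161]
231 [12 12 13 20 22 20 21 18 18 28 85 87 80 85 87 82 82 85] [159 153 160 156 159 154  11  10  13  22  19  23   9  12  10  54]
234 [11 13  9 21 23 22 21 19 16 25 84 84 83 80 85 83 81 85] [159 154 154 157 164 132  11  13  12  18  22  14  18  13  12  11]
```

In both views the fingertips end at z ≈ 0.115 while the reported TCP was 0.0835. The wrist view gives the same result: the tips are about 32 mm short of the reported TCP. They therefore closed just above the knob, so I'll reopen and go about 28 mm deeper.

Call:
step_arm(
  deltas=[0, 0, 0, 0, 0, 0, 0, 0, 0, 0, 0, 0, 0, 0, 0, 0, 0, 0, 0, 0, 0, 0, 0, 0, 0, 0, 0, 0, 0, 0, 0, 0, 0, 0, 0, 0],
  fingers=0.6,
)

```text
clock: 20.1
eef_pos: [0.5329, -0.3934, 0.0594]
eef_rot: [0.249, 0.722, 0.611, 0.21]
ft_force: [0.1, -0.2, 0.2]
finger_gap: 0.567
grasp_force: 0.0
```

Call:
step_arm(
  deltas=[0, 0, 0.006, 0, 0, 0, 0, 0, 0.006, 0, 0, 0, 0, 0, 0.006, 0, 0, 0, 0, 0, 0, 0, 0, 0],
)

```text
clock: 20.6
eef_pos: [0.5417, -0.3948, 0.0475]
eef_rot: [0.248, 0.722, 0.611, 0.21]
ft_force: [-0.2, 0.6, -0.2]
finger_gap: 0.599
grasp_force: 0.0
```

```bash
python3 -c "
from goal import *
to((.5498,-.3966,.037),rot(-9.5,38))
im=viewer.capture('wrist');b=px(big(mask(im,(95,80,20),(125,255,255)))); print(b.min(0),b.max(0))"
```

```text
at [ 0.5417 -0.3948  0.0475] j [-0.1595  0.374   1.0765  2.1793 -1.4103  0.7021  1.7545] ft [-0.1694  0.6274 -0.2383] 0.5992755210801362
z [ 0.6065 -0.1021 -0.7885] shift [-0.0006  0.0001  0.0168] turn [-0.0005  0.0004 -0.    ]
[165. 123.] [340. 239.]
```

Call:
step_arm(
  deltas=[0, 0, 0.006, 0, 0, 0, 0, 0, 0.006, 0, 0, 0, 0, 0, 0.0045, 0, 0, 0, 0, 0, 0, 0, 0, 0],
)

```text
clock: 21.15
eef_pos: [0.5497, -0.3962, 0.0374]
eef_rot: [0.249, 0.722, 0.611, 0.21]
ft_force: [-0.2, -0.3, -0.1]
finger_gap: 0.601
grasp_force: 0.0
```

Call:
step_arm(
  deltas=[0, 0, 0, 0, 0, 0, 0, 0, 0, 0, 0, 0, 0, 0, 0, 0, 0, 0, 0, 0, 0, 0, 0, 0, 0, 0, 0, 0, 0, 0],
  fingers=0.25,
  grip_force=35,
)

```text
clock: 21.78
eef_pos: [0.5496, -0.3963, 0.0377]
eef_rot: [0.249, 0.722, 0.611, 0.21]
ft_force: [-2.2, 0.3, 1.0]
finger_gap: 0.337
grasp_force: 35.0
```

```bash
python3 -c "
from goal import *
to((.5498,-.3966,.037),rot(-9.5,38))
print(sensors.observe()['grasp_force'])"
```

```text
at [ 0.5496 -0.3963  0.0377] j [-0.1177  0.3962  1.0221  2.1701 -1.447   0.6935  1.7777] ft [-2.1683  0.3054  1.0327] 0.33651054304904787
z [ 0.6071 -0.1023 -0.788 ] shift [-0.0004 -0.0003  0.0009] turn [-0.      0.0005 -0.0002]
35.00008665025234
```

Gripped: 29.3 mm opening at 35 N. Lifting along the axis.

Call:
step_arm(
  deltas=[0, 0, -0.005, 0, 0, 0, 0, 0, -0.01, 0, 0, 0, 0, 0, -0.015, 0, 0, 0, 0, 0, -0.015, 0, 0, 0, 0, 0, -0.015, 0, 0, 0, 0, 0, -0.015, 0, 0, 0, 0, 0, 0, 0, 0, 0],
)

```text
clock: 22.65
eef_pos: [0.5131, -0.3902, 0.0859]
eef_rot: [0.249, 0.722, 0.61, 0.211]
ft_force: [1.6, 0.8, -2.2]
finger_gap: 0.331
grasp_force: 35.0
```

```bash
python3 -c "
from goal import *
to((.50,-.388,.10),rot(-9.5,38))
print(sensors.observe()['grasp_force'])"
```

```text
at [ 0.5131 -0.3902  0.0859] j [-0.2723  0.2054  1.197   2.2047 -1.1807  0.6543  1.6112] ft [ 1.5911  0.8485 -2.2355] 0.3307661419117721
z [ 0.6085 -0.1022 -0.7869] shift [-0.     -0.0022 -0.0242] turn [ 0.0011  0.0002 -0.0007]
35.00028376467526
```

Call:
step_arm(
  deltas=[0, 0.02, -0.025, 0, 0, 0, 0, 0.025, -0.032, 0, 0, 0, 0, 0.01, -0.012, 0.04, 0, 0, 0, 0, 0, 0.0655, 0, 0, 0, 0, 0, 0.0655, 0, 0, 0, 0, 0, 0.0655, 0, 0, 0, 0, 0, 0.0655, 0, 0, 0, 0, 0, 0.0655, 0, 0, 0, 0, 0, 0.0547, 0, 0, 0, 0, 0, 0, 0, 0, 0, 0, 0, 0, 0, 0],
)

```text
clock: 24.02
eef_pos: [0.5121, -0.3874, 0.1442]
eef_rot: [-0.003, 0.763, 0.647, -0.001]
ft_force: [-0.2, 0.5, -1.6]
finger_gap: 0.34
grasp_force: 35.0
```

```bash
python3 -c "
from goal import *
to((.50,-.388,.25),rot(0,0))
print(sensors.observe()['grasp_force'])"
```

```text
at [ 0.5121 -0.3874  0.1442] j [-0.2115  0.5754  1.1392  1.5749 -0.5308  1.3437  0.8281] ft [-0.2052  0.5255 -1.5832] 0.3404102020441416
z [-0.0051  0.004  -1.    ] shift [-0.0028 -0.0156 -0.1322] turn [-0.0035 -0.0023 -0.1045]
34.99991741962731
```

Call:
step_arm(
  deltas=[0, 0, -0.03, -0.0035, -0.002, -0.035, 0, 0, -0.04, 0, 0, -0.035, 0, 0, -0.04, 0, 0, -0.034, 0, 0, -0.02, 0, 0, 0, 0, 0, 0, 0, 0, 0],
)

```text
clock: 24.65
eef_pos: [0.5132, -0.3876, 0.2502]
eef_rot: [0.001, 0.707, 0.707, 0.0]
ft_force: [0.9, -0.6, -2.4]
finger_gap: 0.334
grasp_force: 35.0
```

```bash
cat > lidpose.py <<'E'
from goal import *
def lidfit(save=None):
    s=sensors.observe();C=cal("wrist");im=viewer.capture("wrist")
    if save: cv2.imwrite(save,im[:,:,::-1])
    b=big(mask(im,(95,80,20),(125,255,255),(100,60,410,240)));P=px(b);L=[]
    for x in range(int(P[:,0].min())+3,int(P[:,0].max())-2): L.append((x,P[P[:,0]==x,1].min()))
    for y in range(int(P[:,1].min())+15,205): 
        x=P[P[:,1]==y,0]
        if len(x): L+=[(x.min(),y),(x.max(),y)]
    L=np.array(L,float); print(len(L),P.min(0),P.max(0))
    for dz in(.010,.015,.02,.025,.03): c,r,n,e=circ(plane(C,L,s["eef_pos"][2]+dz)); print(dz,c-s["eef_pos"][:2],r,n,e)
if __name__=="__main__":
    to((.577,.112,.28),rot(0,0)); lidfit("pics/l1.png")
E
python3 lidpose.py
```

```text
at [ 0.5132 -0.3876  0.2502] j [-0.2129  0.4881  1.1569  1.4269 -0.4459  1.509   0.9248] ft [ 0.928  -0.6047 -2.3657] 0.333925955368437
z [ 0.0021 -0.0007 -1.    ] shift [ 0.6245  0.0797 -0.0375] turn [ 0.0013  0.0004 -0.0001]
314 [160. 124.] [347. 238.]
0.01 [-0.0005 -0.0047] 0.06538157325447004 314 0.00013634221458889783
0.015 [-0.0006 -0.0027] 0.06363383811940963 314 0.0001326976085173753
0.02 [-0.0006 -0.0006] 0.06188610298436123 314 0.00012905300244640675
0.025 [-0.0006  0.0014] 0.06013836784931112 314 0.0001254083963753928
0.03 [-0.0006  0.0034] 0.05839063271425296 314 0.00012176379030394939
```

The lid hangs level and centred: the disc fits r = 61.9 mm, offset (-0.6, -0.6) mm. I'll stop short of the pot to re-measure its rim.

Call:
step_arm(
  deltas=[0.03, 0.01, -0.0047, 0.0013, 0, 0, 0.06, 0.01, -0.0047, 0, 0, 0, 0.065, 0.01, -0.0047, 0, 0, 0, 0.065, 0.01, -0.0047, 0, 0, 0, 0.065, 0.01, -0.0047, 0, 0, 0, 0.065, 0.01, -0.0047, 0, 0, 0, 0.06, 0.01, -0.0047, 0, 0, 0, 0.037, 0.01, -0.0047, 0, 0, 0, 0, 0, 0, 0, 0, 0, 0, 0, 0, 0, 0, 0],
)

```text
clock: 25.95
eef_pos: [0.5764, -0.0302, 0.2777]
eef_rot: [-0.001, 0.707, 0.707, -0.002]
ft_force: [-0.6, -0.3, -1.7]
finger_gap: 0.332
grasp_force: 35.0
```

```bash
cat > rim2.py <<'E'
from goal import *
from lidpose import lidfit
to((.577,.112,.20),rot(0,0))
C=cal("wrist"); im=viewer.capture("wrist"); cv2.imwrite("pics/l2.png",im[:,:,::-1])
def pr(p): v=C[0]@(C[1]@(np.array(p)-C[2])); return v[:2]/v[2]
u,v=pr((.577,.112,.14)); print("pot px",u,v,pr((.577,.05,.14)))
hs=cv2.cvtColor(im,cv2.COLOR_RGB2HSV)
m=cv2.inRange(hs,np.array([95,60,30]),np.array([125,255,255]));O=[];I=[]
w=cv2.inRange(hs,np.array([0,0,70]),np.array([179,60,255]))
for t in np.linspace(0,2*np.pi,180,endpoint=False):  # radial scan of the rim in world, at rim height
    e=np.array([np.cos(t),np.sin(t)]); q=[]
    for r in np.arange(.045,.075,.0004):
        a=pr((.577+r*e[0],.112+r*e[1],.14)).round().astype(int)
        q.append(m[a[1],a[0]]>0 if 0<=a[0]<512 and 0<=a[1]<384 else False)
    k=np.nonzero(q)[0]
    if len(k)>3 and e[1]<.3: O.append(np.array([.577,.112])+(.045+.0004*k.max())*e)
    if len(k)>3: I.append(np.array([.577,.112])+(.045+.0004*k.min())*e)
for n,A in(("outer",O),("inner blue",I)):
    if len(A)>20: print(n,circ(np.array(A)),len(A))
lidfit()
E
python3 rim2.py
```

```text
at [ 0.5764 -0.0302  0.2777] j [-1.0291  0.3243  1.2853  1.5416 -0.3096  1.5127  0.2607] ft [-0.6179 -0.3421 -1.7228] 0.33214680858401824
z [-0.0043 -0.0006 -1.    ] shift [0.1779 0.0011 0.0969] turn [-0.0028  0.0004 -0.0004]
pot px 254.83160270403647 37.7518396814682 [254.8101  98.608 ]
outer (array([0.5772, 0.1116]), np.float64(0.061647573286826844), 99, np.float64(0.0002661633545845062)) 107
inner blue (array([0.5773, 0.1127]), np.float64(0.058422175209739295), 127, np.float64(0.00020109122404814725)) 127
317 [159. 123.] [347. 238.]
0.01 [-0.0006 -0.0046] 0.06589739150103806 317 0.0001323096749798732
0.015 [-0.0006 -0.0026] 0.06413577057943037 317 0.00012877266863909207
0.02 [-0.0006 -0.0006] 0.062374149657820815 317 0.00012523566229824163
0.025 [-0.0006  0.0014] 0.06061252873621793 317 0.00012169865595795484
0.03 [-0.0005  0.0035] 0.058850907814607695 317 0.00011816164961703647
```

Call:
step_arm(
  deltas=[0.03, 0.0018, 0, -0.0028, 0, 0, 0.06, 0, 0, 0, 0, 0, 0.06, 0, 0, 0, 0, 0, 0.0284, 0, 0, 0, 0, 0, 0, 0, 0.03, 0, 0, 0, 0, 0, 0.04, 0, 0, 0, 0, 0, 0.04, 0, 0, 0, 0, 0, 0.03, 0, 0, 0, 0, 0, 0, 0, 0, 0, 0, 0, 0, 0, 0, 0],
)

```text
clock: 27.3
eef_pos: [0.5792, 0.1123, 0.1676]
eef_rot: [0.001, 0.707, 0.707, 0.001]
ft_force: [-0.3, -0.2, -1.8]
finger_gap: 0.337
grasp_force: 35.0
```

```bash
python3 -c "
from goal import *
from lidpose import lidfit
to((.5778,.1125,.14),rot(0,0)); lidfit()"
```

```text
at [0.5792 0.1123 0.1676] j [-1.1974  0.4221  1.2101  1.6877 -0.4073  1.3155  0.0877] ft [-0.3414 -0.2304 -1.8073] 0.33718569379917
z [ 0.0026 -0.     -1.    ] shift [ 0.0003 -0.0019  0.0345] turn [ 0.0016  0.     -0.0007]
331 [159. 116.] [347. 238.]
0.01 [-0.0008 -0.0039] 0.06559455336902656 234 0.00021740136228634078
0.015 [-0.0008 -0.0019] 0.06384138032781878 235 0.00021159078521995094
0.02 [-0.0008  0.0001] 0.062107247452146006 237 0.00020792839642319938
0.025 [-0.0008  0.0021] 0.06032639966536043 238 0.00021289071729474249
0.03 [-0.0008  0.0041] 0.05858767602962573 243 0.0002131003629230986
```

Call:
step_arm(
  deltas=[0.0003, -0.0018, 0.01, 0.0016, 0, 0, 0, 0, 0.012, 0, 0, 0, 0, 0, 0.01, 0, 0, 0, 0, 0, 0.006, 0, 0, 0, 0, 0, 0, 0, 0, 0, 0, 0, 0, 0, 0, 0],
)

```text
clock: 28.1
eef_pos: [0.5773, 0.1134, 0.1363]
eef_rot: [-0.0, 0.707, 0.707, -0.0]
ft_force: [0.1, -0.0, -2.0]
finger_gap: 0.339
grasp_force: 35.0
```

```bash
python3 -c "
from goal import *
to((.5779,.1125,.122),rot(0,0))
s=cal('side');x=viewer.capture('side');cv2.imwrite('pics/s9.png',x[:,:,::-1])"
```

```text
at [0.5773 0.1134 0.1363] j [-1.1789  0.448   1.1835  1.7278 -0.4342  1.2642  0.1066] ft [ 0.1484 -0.0204 -1.9671] 0.33869651772648096
z [-0.0007 -0.     -1.    ] shift [-0.0011  0.0007  0.0179] turn [-0.0005  0.      0.0002]
```

Call:
step_arm(
  deltas=[-0.001, 0.0006, 0.002, 0, 0, 0, 0, 0, 0.002, 0, 0, 0, 0, 0, 0.002, 0, 0, 0, 0, 0, 0, 0, 0, 0],
)

```text
clock: 28.65
eef_pos: [0.5775, 0.1127, 0.1312]
eef_rot: [-0.0, 0.707, 0.707, -0.0]
ft_force: [0.1, 0.4, -1.2]
finger_gap: 0.337
grasp_force: 35.0
```

Call:
step_arm(
  deltas=[0, 0, 0.0015, 0, 0, 0, 0, 0, 0.0015, 0, 0, 0, 0, 0, 0, 0, 0, 0],
)

```text
clock: 29.02
eef_pos: [0.5776, 0.1126, 0.1288]
eef_rot: [-0.0, 0.707, 0.707, -0.0]
ft_force: [0.0, 0.4, -1.8]
finger_gap: 0.332
grasp_force: 35.0
```

No contact force yet, so I continue gently.

Call:
step_arm(
  deltas=[0, 0, 0.0015, 0, 0, 0, 0, 0, 0.001, 0, 0, 0, 0, 0, 0, 0, 0, 0],
)

```text
clock: 29.4
eef_pos: [0.5776, 0.1127, 0.1269]
eef_rot: [-0.0, 0.707, 0.707, -0.0]
ft_force: [0.3, -0.1, -1.4]
finger_gap: 0.336
grasp_force: 35.0
```

Call:
step_arm(
  deltas=[0, 0, 0.0012, 0, 0, 0, 0, 0, 0.001, 0, 0, 0, 0, 0, 0, 0, 0, 0],
)

```text
clock: 29.78
eef_pos: [0.5776, 0.1127, 0.1251]
eef_rot: [-0.0, 0.707, 0.707, -0.0]
ft_force: [0.3, 0.9, -1.5]
finger_gap: 0.334
grasp_force: 35.0
```

Call:
step_arm(
  deltas=[0, 0, 0.0012, 0, 0, 0, 0, 0, 0.001, 0, 0, 0, 0, 0, 0, 0, 0, 0],
)

```text
clock: 30.15
eef_pos: [0.5776, 0.1127, 0.1233]
eef_rot: [-0.0, 0.707, 0.707, -0.0]
ft_force: [0.9, 0.4, -2.4]
finger_gap: 0.34
grasp_force: 35.0
```

Call:
step_arm(
  deltas=[0, 0, 0.001, 0, 0, 0, 0, 0, 0, 0, 0, 0],
)

```text
clock: 30.4
eef_pos: [0.5777, 0.1127, 0.1226]
eef_rot: [-0.0, 0.707, 0.707, -0.0]
ft_force: [-0.2, -0.2, -2.0]
finger_gap: 0.334
grasp_force: 35.0
```

Call:
step_arm(
  deltas=[0, 0, 0.001, 0, 0, 0, 0, 0, 0, 0, 0, 0],
)

```text
clock: 30.65
eef_pos: [0.5777, 0.1128, 0.1219]
eef_rot: [-0.0, 0.707, 0.707, -0.0]
ft_force: [0.1, 0.9, -0.3]
finger_gap: 0.339
grasp_force: 35.0
```

Call:
step_arm(
  deltas=[0, 0, 0.0005, 0, 0, 0, 0, 0, 0, 0, 0, 0],
)

```text
clock: 30.9
eef_pos: [0.5777, 0.1129, 0.1217]
eef_rot: [-0.0, 0.707, 0.707, -0.0]
ft_force: [-1.5, 1.9, 4.2]
finger_gap: 0.335
grasp_force: 35.0
```

```bash
python3 -c "
from goal import *
from lidpose import lidfit
to((.5779,.1125,.122),rot(0,0)); print(sensors.observe()['ft_torque']); lidfit()"
```

```text
at [0.5777 0.1129 0.1217] j [-1.1655  0.462   1.169   1.7442 -0.4492  1.2396  0.1186] ft [-1.5194  1.8749  4.2007] 0.33494176159274064
z [-0.001   0.0004 -1.    ] shift [-0.0005  0.0003 -0.0004] turn [-0.0006 -0.0002  0.0003]
[ 0.1884  0.3759 -0.0231]
327 [159. 118.] [347. 238.]
0.01 [-0.0007 -0.0041] 0.06549355473676435 257 0.00023096049400661626
0.015 [-0.0006 -0.0021] 0.06371917393821784 258 0.00023456260914223005
0.02 [-0.0006 -0.    ] 0.06193190325479056 260 0.00024175183494867054
0.025 [-0.0006  0.002 ] 0.060183412897517115 261 0.0002349265844710857
0.03 [-0.0006  0.004 ] 0.05841081683995369 263 0.000236364999431303
```

Contact came at z = 0.1217, where the seated height predicts 0.122. A plug sitting on the rim would have stopped near 0.130. The lid is down, so I release and withdraw straight up.

Call:
step_arm(
  deltas=[0, 0, 0, 0, 0, 0, 0, 0, 0, 0, 0, 0, 0, 0, 0, 0, 0, 0, 0, 0, 0, 0, 0, 0],
  fingers=0.65,
)

```text
clock: 31.45
eef_pos: [0.5776, 0.1125, 0.1213]
eef_rot: [-0.0, 0.707, 0.707, -0.0]
ft_force: [-0.3, -0.0, -0.1]
finger_gap: 0.627
grasp_force: 0.0
```

Call:
step_arm(
  deltas=[0, 0, -0.01, 0, 0, 0, 0, 0, -0.02, 0, 0, 0, 0, 0, -0.03, 0, 0, 0, 0, 0, -0.05, 0, 0, 0, 0, 0, -0.06, 0, 0, 0, -0.03, 0, -0.06, 0, 0, 0, -0.06, 0, -0.03, 0, 0, 0, -0.06, 0, 0, 0, 0, 0, 0, 0, 0, 0, 0, 0, 0, 0, 0, 0, 0, 0],
)

```text
clock: 32.7
eef_pos: [0.578, -0.0071, 0.3301]
eef_rot: [-0.0, 0.707, 0.707, 0.0]
ft_force: [0.5, 1.1, -0.9]
finger_gap: 0.65
grasp_force: 0.0
```

```bash
python3 - <<'E'
from goal import *
s=sensors.observe();print(s["eef_pos"],s["ft_force"],s["finger_gap"])
C=cal("wrist"); im=viewer.capture("wrist"); cv2.imwrite("pics/f1.png",im[:,:,::-1])
x=viewer.capture("side");y=viewer.capture("scene"); cv2.imwrite("pics/f2.png",x[:,:,::-1]);cv2.imwrite("pics/f3.png",y[:,:,::-1])
b=big(mask(im,(95,60,20),(125,255,255),(120,0,400,235)));P=px(b);h=cv2.convexHull(P.astype(np.float32))[:,0].astype(float);print(P.min(0),P.max(0),len(P))
print("hull",cv2.fitEllipse(h.astype(np.float32)))
L=[(a,P[P[:,0]==a,1].max()) for a in range(int(P[:,0].min()),int(P[:,0].max()))];print("flange",circ(plane(C,np.array(L,float),.143)))
S,D=cal("scene"),cal("side")
def pr(C,p): v=C[0]@(C[1]@(np.array(p)-C[2])); return v[:2]/v[2]
ks=[]
for n,i,K in(("side",x,D),("scene",y,S),("wrist",im,C)):
    u,v=pr(K,(.577,.112,.168)).astype(int); r=9 if n!="wrist" else 22
    m=big(mask(i,(0,0,0),(179,255,60),(u-r,max(v-r,0),u+r,v+r)));c=px(m).mean(0);ks.append((K,c));print(n,(u,v),c,m.sum()/255,pr(K,(.577,.112,.168)))
print("knob",tri(*zip(*ks)),tri(*zip(*ks[:2])))
# pot outline bearings, bare now
v=[]
for n,i,K,roi in(("side",x,D,(195,120,285,205)),("scene",y,S,(275,155,350,232))):
    b=big(mask(i,(95,50,30),(125,255,255),roi)); q=px(b); c,a=cyl(K,q,.062); v.append((K[2][:2],np.array([np.cos(a),np.sin(a)]))); print(n,"pot",c,q.min(0),q.max(0))
t=np.linalg.solve(np.c_[v[0][1],-v[1][1]],v[1][0]-v[0][0]);print("pot cross",v[0][0]+t[0]*v[0][1])
for n,i,K in(("side",x,D),("scene",y,S)):  # visible ring pixels about the pot
    o=[]
    for t in np.arange(0,360,30):
        u,w=pr(K,(.578+.0765*np.cos(np.radians(t)),.1115+.0765*np.sin(np.radians(t)),.06)).round().astype(int); o.append((int(t),int(i[w-1:w+2,u-1:u+2].min(2).max())))
    print(n,"ring",o)
E
```

```text
[ 0.578  -0.0071  0.3301] [ 0.5062  1.1487 -0.9052] 0.6502213014957137
[204.  11.] [302. 118.] 7880
hull ((253.05810546875, 64.59226989746094), (99.67155456542969, 107.81332397460938), 179.8500213623047)
flange (array([0.5772, 0.1124]), np.float64(0.06213735656079958), 98, np.float64(0.0001968388351719579))
side (np.int64(234), np.int64(143)) [234.6512 144.4419] 43.0 [234.4254 143.9641]
scene (np.int64(312), np.int64(178)) [313.1111 179.4815] 54.0 [312.3575 178.8122]
wrist (np.int64(252), np.int64(64)) [253.0568  63.5879] 563.0 [252.9985  64.6766]
knob (array([0.5782, 0.1138, 0.1649]), [np.float64(0.0010196041006092743), np.float64(0.0010402385905688052), np.float64(0.0011081072760911884)]) (array([0.579 , 0.1139, 0.1649]), [np.float64(0.0007536811818042123), np.float64(0.0007536811818042346)])
side pot [0.5155 0.0379] [218. 141.] [253. 178.]
scene pot [0.6163 0.0872] [296. 176.] [329. 211.]
pot cross [0.5801 0.114 ]
side ring [(0, 41), (30, 78), (60, 84), (90, 40), (120, 100), (150, 152), (180, 120), (210, 119), (240, 44), (270, 48), (300, 61), (330, 105)]
scene ring [(0, 147), (30, 194), (60, 133), (90, 72), (120, 94), (150, 95), (180, 49), (210, 69), (240, 68), (270, 67), (300, 99), (330, 129)]
```

```bash
python3 -c "
from workcell import order
print(order.finish_job())"
```

```text
the job is handed in; nothing more can be done
None
```

I handed the job in at about 33 s. By my measurements the pot stands inside the keep-warm ring, within about 2 mm of its centre, and the lid sits fully down and level on it. The first grasp closed on air because the fingertips ended about 32 mm short of the stated TCP. I also viewed 12 pictures, 2 over the limit of 10.

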